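# Load the full oxide jar into the bench shaker

### The arm

A 7-joint arm with a two-finger parallel gripper is mounted at the origin on the work surface; the furniture and walls round the work are solid. World frame = base frame: x ahead of the robot, y to its left, z up, the work surface at z = 0. Lengths are in mm, angles in degrees, forces in N, time in s.
With the tool pointing down it reaches from about 425 to 925 mm from the base axis. Payload 6.8 kg.
Tool frame: the origin (TCP) lies midway between the tips of the shut fingers; the grasp point (between the pads) lies 19 mm behind it; x points along the fingers, z is the direction in which the jaws open and shut, and the axes are right-handed (so a half turn about x gives the same grasp; the last joint's range is limited). The gripper opens to 85 mm and grips with 20 to 120 N. Pads are 22 mm wide; open, the fingers measure 114 mm over their backs; the gripper's body (76 mm by 85 mm) begins 54 mm behind the grasp point. The pads swing forward as they close: fully open they stand 13 mm farther back than shut.
Start: joints at [-76.725, 27.33, 1.283, 89.118, -0.659, 63.558, -4.761], TCP at [224.973, 636.423, 231.308] pointing down, gripper open.
Joint ranges: [-169.35, 169.35], [-19.33, 120.38], [-80.79, 83.38], [13.8, 139.57], [-78.32, 258.32], [9.67, 109.79], [-169.56, 169.56]. Speed limits (degrees/s): [136.94, 136.94, 180, 180, 180, 180, 180].

### API

Orientations are given as a 3x3 rotation matrix whose columns are the frame's x, y, z axes.
In Python, from bench import arm, vision, telemetry gives the robot as it stands. Calls block until the motion is done:
- arm.movep(position, orientation): joint-space move of the TCP to a pose.
- arm.move_straight(position, max_speed=150, attitude=None): straight line of the TCP; attitude=None keeps the orientation; max_speed is the mean speed in mm/s.
- arm.set_joints(angles): joint-space move.
- arm.gripper_to(opening, squeeze=None): finger opening in mm; squeeze is the grip in N (None keeps the last); returns when the fingers have stopped.
- arm.dwell(seconds).
- arm.solve_ik(position, orientation): joint angles nearest the present ones, or None.
- vision.snapshot(name): name is "side" or "top" or "wrist"; returns the picture (480x640x3 uint8, red, green, blue); there is no depth.
- vision.get_calibration(name): a dict with "fovy" (degrees; the focal length in pixels is half the picture's height over the tangent of half this angle, whatever the lens; pixels are square), "cx", "cy" (the principal point, pixels), "R" (3x3) and "t" (3): a world point X has camera coordinates R X + t; the wrist camera has in their place "tool_from_camera" (4x4, takes a point from camera to tool coordinates, whose origin is the TCP and whose axes are the tool frame's). Camera axes: x right, y down, z forward; pixel columns grow to the right and rows downward; lengths in mm; the calibration is good to about 2 mm. The wrist camera is an equidistant fisheye: a pixel r from the principal point sees the ray r / f radians off the axis. A picture is of the moment at which its call begins: read the wrist's pose just before it. get_calibration takes no time and is no camera call.
A pose or a line that the arm cannot do raises arm.PlanningError and nothing moves.
- arm.sign_off(): hands the job in, once; it reports no verdict.
Trained networks look in the newest picture that a camera, given by its name, has taken for a name from the list of things; names that differ only in an ending like _2 or _b are one class to them, and where a whole thing is asked for, a point or a joint stands for the part that bears it (a point fixed in the world has none). Each returns a list of dicts, best first, with "confidence" (0 to 1); they miss things now and then, are a little off and sometimes report something else, mostly with a low value. They report only what shows in the picture. A call takes as long as a camera call. They do not tell look-alikes from the thing itself.
- vision.boxes_of(camera, target): "position" ([x, y, z] in mm, in the coordinates of the camera as it stood for that picture, good to about 4 mm: the middle of the surface that is visible of it).
Readings, each from a call of its own:
- telemetry.current_clock(): time.
- telemetry.current_qpos(): joint angles.
- telemetry.current_joint_velocities(): joint speeds.
- telemetry.current_joint_torque(): joint torques, N m.
- telemetry.current_ee_pos(): TCP position.
- telemetry.current_orientation(): TCP orientation.
- telemetry.current_ft_force(): force on the tool from outside, world axes, zero at the start.
- telemetry.current_torque(): the same for the moment, N m.
- telemetry.current_width(): finger opening in mm.
Only numpy, scipy, OpenCV 4.12 (cv2) and the standard library are available. Lean on these libraries where they do the work, as an engineer would, in place of code of your own. Each camera call takes 0.05 s, during which the arm holds its last target.

### The job

One of these two closed, identical-looking oxide jars is full and the other is mostly used up: find the full one by its weight and stand it upright in the cup of the bench shaker, right down on the cup's floor, without forcing it against the shaker. The other jar stays, or goes back, standing where it stood on the table; do not push the bisque cup, the enamel mug or the wooden rib away from their places.

Things in the scene. Friction and masses are not known exactly. Their poses are not given: they have to be found in the camera images.
- jar_1_mid (a point): Jar 1: closed plastic oxide jar, dark red with a paper label, black screw lid on tight: upright cylinder 57 mm in diameter, 76 mm tall. This point: its centre, 38 mm above its underside, z up. The two jars look alike; the full one weighs at least twice the other (both under 0.7 kg). Which is which changes every time and shows only when lifted
- jar_2_mid (a point): Jar 2: the same as jar 1 in every visible way; this point is its centre, 38 mm above its underside, z up along its axis
- shaker: bench shaker, fixed to the table: grey housing 150 (its x) x 250 (its y) mm, 48 mm high, an aluminium block 124 x 16 mm across each end up to 77 mm; knob and switch at its front (-x) are not used. Origin: centre of its underside, on the table top; z up. Two rods along its y bear a carriage, deck 112 x 100 mm, 76 mm up, held fast by its drive. It is rigid and bears up to 25 N
- cup_home (a point): where the centre of the cup's rim is when the carriage stands mid-way, 100 mm above the table; axes as the shaker's. The cup itself stands up to 20 mm from here to either side along y, anew each time; NOT measured: look or feel for it. Grey cup: bore 60 mm, flared to 67 at the rim, wall 4.5 mm, on its floor a sprung rubber disc 18 mm below the rim that gives 1 mm per 4 N, at most 5 mm (seated jar's centre 118 to 120 mm up)
- rest_home (a point): where the middle of the back rest's face is when the carriage stands mid-way, 120 mm above the table; it shifts with the cup. Back rest: springy upright sheet on the carriage, 50 mm wide (x), 77 to 134 mm above the table; its flat rubber face (107 to 133 up) looks to the cup, 40 mm to +y of its axis: a jar with its side against it is 11.5 mm too far to +y. It yields 1 mm per 4 N
- slip_cup_mid (a point): bystander: bisque cup with slip and a brush, 68 mm wide, 64 mm tall, standing on the table; this point is its centre, half-way up
- enamel_mug_mid (a point): bystander: light enamel mug with a handle, 85 x 112 mm, 79 mm tall; this point is its centre, half-way up
- wood_rib_mid (a point): bystander: flat wooden potter's rib, 49 x 103 x 4 mm, lying on the table; this point is its centre
Not all that is in view belongs to the job. Leave any orange or pink look-alike of the part that bears jar_1_mid alone. Leave any yellow look-alike of the part that bears jar_2_mid alone.

How it is judged:
By the outcome, as a careful person would: the job done as asked, in the order asked, and still so for the second after the job is handed in, with the robot touching nothing.
It also fails if it takes over 64 s, if anything falls off the work surface, if the arm or the gripper's body presses on something with over 40 N, if the wrist force passes 120 N, or if a joint passes its speed limit or range.

## Working session

There is one attempt and no reset: what is moved stays moved. The work goes in short steps, each a Python script; the robot and the scene stay as the last script left them, time stands still between calls to the robot, and variables do not carry over. Pictures are saved under pics/ and viewed, and the job is handed in when it is done.

```bash
ls; mkdir -p pics; python3 - <<'E'
from bench import arm, vision, telemetry
import cv2
print(telemetry.current_clock(),telemetry.current_width())
for n in ("side","top","wrist"):
    im=vision.snapshot(n); cv2.imwrite(f"pics/a_{n}.png",im[:,:,::-1])
    c=vision.get_calibration(n); print(n,c)
    for t in ("jar_1_mid","shaker","slip_cup_mid","enamel_mug_mid","wood_rib_mid"):
        print(t,[( [round(x) for x in d["position"]],round(d["confidence"],2)) for d in vision.boxes_of(n,t)])
print(telemetry.current_orientation(),telemetry.current_clock())
E
```

```text
pics
0.0 85.2703750655267
side {'fovy': 47.80578706115669, 'cx': 322.49862724715416, 'cy': 241.0324683962694, 'R': array([[ 0.99779549, -0.0618084 ,  0.02416355],
       [-0.01681271, -0.58766027, -0.80893309],
       [ 0.06419882,  0.80674353, -0.58740393]]), 't': array([-525.43247095,   78.40025415, 1010.45394176])}
jar_1_mid [([5, -79, 1161], 0.84), ([-93, -49, 1111], 0.78), ([-158, -11, 1055], 0.71)]
shaker [([21, 182, 784], 0.83)]
slip_cup_mid [([151, 63, 983], 0.81)]
enamel_mug_mid [([138, -32, 1104], 0.65)]
wood_rib_mid [([-150, 158, 910], 0.65)]
top {'fovy': 45.84972844077565, 'cx': 314.3096041623507, 'cy': 240.2389554128848, 'R': array([[ 0.01856629, -0.99960478, -0.02110887],
       [-0.9903939 , -0.01549362, -0.13740405],
       [ 0.13702269,  0.02345718, -0.99029013]]), 't': array([  -5.90532119,  515.13365878, 1043.85146073])}
jar_1_mid [([-88, 143, 1022], 0.86), ([-196, -27, 1048], 0.75), ([-141, 72, 1030], 0.64)]
shaker [([234, -11, 1062], 0.96)]
slip_cup_mid [([47, -162, 1105], 0.79)]
enamel_mug_mid [([-119, -162, 1120], 0.66)]
wood_rib_mid [([151, 154, 1088], 0.72)]
wrist {'fovy': 65.70646984690485, 'cx': 319.80280795856606, 'cy': 242.33253062293494, 'tool_from_camera': array([[ 6.30738477e-04, -3.07484479e-01,  9.51552887e-01,
        -1.43501658e+02],
       [ 4.74128906e-04, -9.51552878e-01, -3.07484790e-01,
         7.81308033e+01],
       [ 9.99999689e-01,  6.45101217e-04, -4.54393734e-04,
        -4.80579200e-01],
       [ 0.00000000e+00,  0.00000000e+00,  0.00000000e+00,
         1.00000000e+00]])}
jar_1_mid [([-294, 366, 477], 0.73), ([-451, 271, 417], 0.58)]
shaker [([-626, 448, 491], 0.84)]
slip_cup_mid []
enamel_mug_mid []
wood_rib_mid []
[[-2.53354656e-05 -9.42825601e-01  3.33286491e-01]
 [ 7.66959408e-06  3.33286491e-01  9.42825601e-01]
 [-1.00000000e+00  2.64430977e-05 -1.21287879e-06]] 0.9
```

View pics/a_side.png

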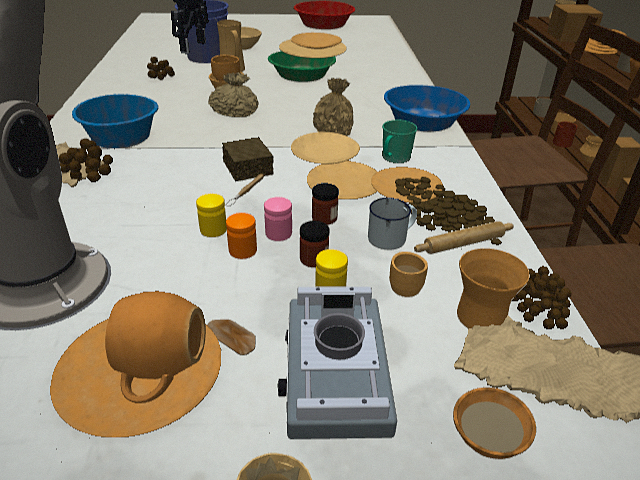

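View pics/a_top.png

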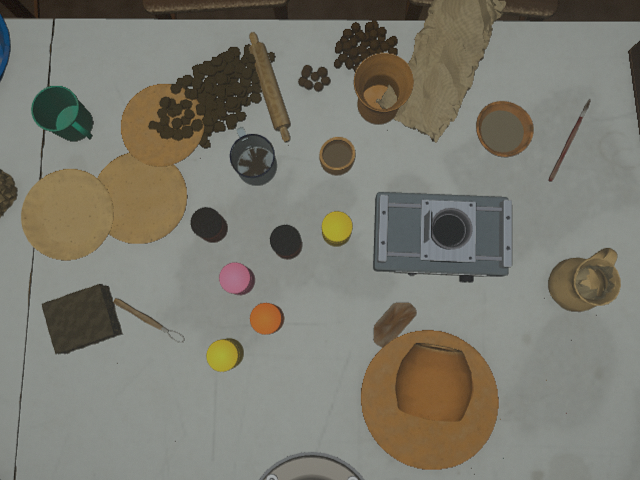

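```bash
python3 - <<'E'
from bench import vision
import numpy as np
D={"side":{"j":[[5,-79,1161],[-93,-49,1111],[-158,-11,1055]],"shaker":[[21,182,784]],"slip":[[151,63,983]],"mug":[[138,-32,1104]],"rib":[[-150,158,910]]},
"top":{"j":[[-88,143,1022],[-196,-27,1048],[-141,72,1030]],"shaker":[[234,-11,1062]],"slip":[[47,-162,1105]],"mug":[[-119,-162,1120]],"rib":[[151,154,1088]]}}
for n in D:
    c=vision.get_calibration(n)
    for k,v in D[n].items():
        for p in v: print(n,k,np.round(c["R"].T@(np.array(p)-c["t"])))
E
```

```text
side j [542. 181.  52.]
side j [440. 129.  54.]
side j [371.  66.  55.]
side shaker [ 529. -277.   62.]
side slip [673. -55.  45.]
side mug [670.  99.  50.]
side rib [ 367. -151.    4.]
top j [364.  87.  75.]
top j [534. 199.  74.]
top j [434. 142.  77.]
top shaker [ 528. -231.   49.]
top slip [680. -41.  31.]
top mug [679. 125.  20.]
top rib [ 367. -150.    3.]
```

```bash
python3 - <<'E'
import cv2
a=cv2.imread("pics/a_top.png");b=cv2.imread("pics/a_side.png")
cv2.imwrite("pics/z1.png",cv2.resize(a[110:310,170:420],None,fx=3.2,fy=3,interpolation=2)[:600,:800])
cv2.imwrite("pics/z2.png",cv2.resize(a[180:290,365:525],None,fx=5,fy=5,interpolation=2))
cv2.imwrite("pics/z3.png",cv2.resize(b[170:450,270:430],None,fx=2,fy=2,interpolation=2)[:600])
E
```

```text
(no output)
```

View pics/z1.png

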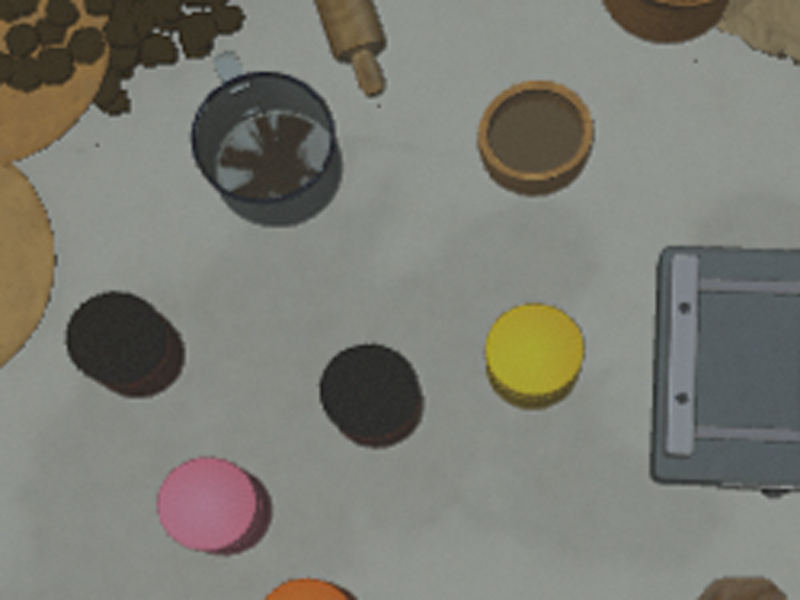

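View pics/z2.png

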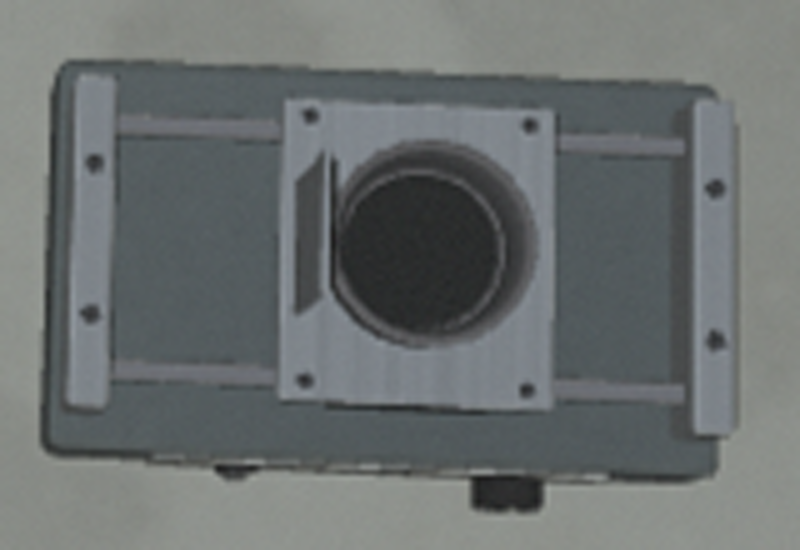

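View pics/z3.png

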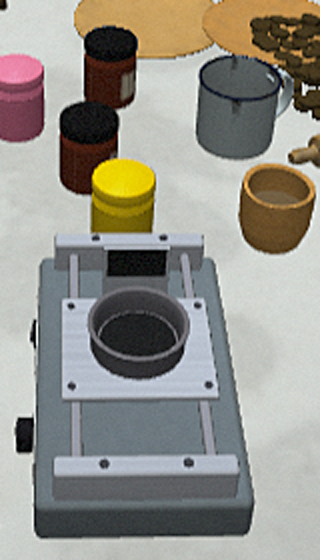

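```bash
cat > h.py <<'E'
import numpy as np
from bench import arm, vision, telemetry
def ray(n,u,v):
    c=vision.get_calibration(n); f=240/np.tan(np.radians(c["fovy"]/2))
    d=c["R"].T@np.array([(u-c["cx"])/f,(v-c["cy"])/f,1.]); o=-c["R"].T@c["t"]; return o,d/np.linalg.norm(d)
def atz(n,u,v,z):
    o,d=ray(n,u,v); return o+d*(z-o[2])/d[2]
def tri(a,b):
    A=[];B=[]
    for o,d in (a,b):
        P=np.eye(3)-np.outer(d,d);A.append(P);B.append(P@o)
    x=np.linalg.lstsq(np.vstack(A),np.hstack(B),rcond=None)[0]
    return x,[np.linalg.norm((np.eye(3)-np.outer(d,d))@(x-o)) for o,d in (a,b)]
def wray(T,p,R,u,v):
    c=vision.get_calibration("wrist"); f=240/np.tan(np.radians(c["fovy"]/2))
    du,dv=u-c["cx"],v-c["cy"]; r=np.hypot(du,dv); th=r/f
    d=np.array([np.sin(th)*du/r,np.sin(th)*dv/r,np.cos(th)])
    M=c["tool_from_camera"]; return p+R@M[:3,3], R@M[:3,:3]@d
def wproj(p,R,X):
    c=vision.get_calibration("wrist"); f=240/np.tan(np.radians(c["fovy"]/2))
    M=c["tool_from_camera"]; q=np.linalg.inv(M)@np.append(R.T@(np.array(X)-p),1); q=q[:3]
    r=np.hypot(q[0],q[1]); th=np.arctan2(r,q[2]); return c["cx"]+f*th*q[0]/r, c["cy"]+f*th*q[1]/r
E
python3 - <<'E'
from h import *
np.set_printoptions(precision=1,suppress=True)
for nm,t,s,z in (("A",(206.6,223.7),(325,191),76),("B",(285.6,240.7),(314.5,229),76),("Y",(337.2,226.7),(332,257.5),76),("cup",(452.2,228.6),(339.5,334),100)):
    print(nm,atz("top",*t,z),atz("side",*s,z),tri(ray("top",*t),ray("side",*s)))
print("deck",atz("top",448.4,230.8,76))
f=lambda x,y:(365+x/5,180+y/5)
for c in ((285,98),(553,110),(553,410),(278,400)): print(atz("top",*f(*c),76))
print("endblocks")
for c in ((78,75),(116,75),(64,407),(107,410),(695,100),(735,100),(695,437),(733,437)): print(atz("top",*f(*c),77))
print("rest top",atz("top",*f(334,220),134))
E
```

```text
A [537.2 201.3  76. ] [542.2 195.4  76. ] (array([540.4, 202.4,  71.4]), [np.float64(2.394986516925869), np.float64(2.394986516925483)])
B [507.9  54.5  76. ] [512.6  53.5  76. ] (array([510.4,  54.7,  74.8]), [np.float64(2.339850318326232), np.float64(2.3398503183267443)])
Y [535.3 -39.6  76. ] [539.5 -36.9  76. ] (array([537.2, -39.5,  77.7]), [np.float64(2.1307142920599924), np.float64(2.130714292059762)])
cup [ 531.  -244.1  100. ] [ 533.5 -248.9  100. ] (array([ 532.9, -245. ,   95.8]), [np.float64(1.1300124779863396), np.float64(1.1300124779866927)])
deck [ 530.8 -242.5   76. ]
[ 588.2 -194.9   76. ]
[ 585.1 -292.9   76. ]
[ 474.4 -290.7   76. ]
[ 476.4 -191.5   76. ]
endblocks
[ 595.5 -118.8   77. ]
[ 595.7 -132.7   77. ]
[ 472.5 -114.    77. ]
[ 471.6 -129.6   77. ]
[ 589.3 -344.5   77. ]
[ 589.5 -359.    77. ]
[ 465.3 -341.1   77. ]
[ 465.6 -354.7   77. ]
rest top [ 533.  -201.7  134. ]
```

```bash
python3 - <<'E'
from h import *
import cv2
np.set_printoptions(precision=1,suppress=True)
Rp=np.array([[0,0,1],[0,1,0],[-1,0,0]],float); Rm=np.array([[0,0,-1],[0,-1,0],[-1,0,0]],float)
for n,R in (("p",Rp),("m",Rm)):
    for P in ((520,125,240),(510,55,35),(538,202,35),(532,-244,250),(532,-244,115)):
        q=arm.solve_ik(P,R); print(n,P,None if q is None else np.array(q))
arm.movep((520,120,240),Rp)
p=np.array(telemetry.current_ee_pos());R=np.array(telemetry.current_orientation())
im=vision.snapshot("wrist"); cv2.imwrite("pics/w1.png",im[:,:,::-1])
print(p,R,telemetry.current_clock(),telemetry.current_ft_force())
for X in ((538,202,76),(510,55,76)): print(wproj(p,R,X))
E
```

```text
p (520, 125, 240) [-46.2  14.7  31.2 109.4  -8.9  58.3 -11.1]
p (510, 55, 35) [-31.4  30.6  23.  120.7 -21.6  32.7   7.2]
p (538, 202, 35) [-43.9  34.7  22.6 112.4 -21.3  37.   -7.8]
p (532, -244, 250) [-21.3  25.   53.8 103.1 -22.4  63.4  40.2]
p (532, -244, 115) [-20.4  38.7  55.4 110.  -40.1  53.1  55. ]
m (520, 125, 240) [-21.4  13.6   1.4 107.9  -0.4  58.5 160.2]
m (510, 55, 35) [ -6.9  28.8  -7.7 119.    6.8  32.6 160.6]
m (538, 202, 35) [-16.4  33.3 -13.5 110.4  12.1  37.7 142.6]
m (532, -244, 250) [ -30.5   36.    73.5  103.5  -37.    69.4 -125.8]
m (532, -244, 115) [ -27.6   51.4   72.6  110.4  -56.    64.1 -111.4]
[519.9 121.6 239.9] [[-0. -0.  1.]
 [ 0.  1.  0.]
 [-1.  0. -0.]] 3.0833 [-0.1  0.6  0.9]
(np.float64(341.81504873048954), np.float64(123.45096116372585))
(np.float64(308.22284423120146), np.float64(289.48746688878566))
```

View pics/w1.png

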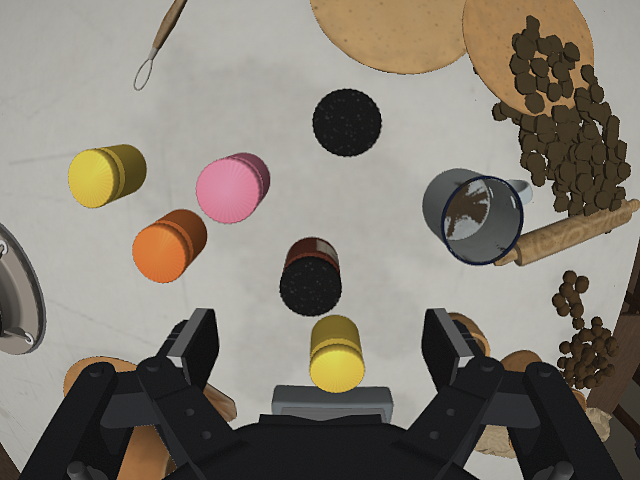

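```bash
python3 - <<'E'
from h import *
np.set_printoptions(precision=1,suppress=True)
p=np.array([519.9,121.6,239.9]);R=np.array([[0,0,1],[0,1,0],[-1,0,0]],float)
for nm,w,t,s in (("A",(347,122.5),(206.6,223.7),(325,191)),("B",(311,285.5),(285.6,240.7),(314.5,229))):
    o,d=wray(0,p,R,*w); print(nm,o+d*(76-o[2])/d[2],tri((o,d),ray("top",*t)),tri((o,d),ray("side",*s)))
E
```

```text
A [542.5 202.8  76. ] (array([541.7, 203.8,  60.7]), [np.float64(2.0629709077268132), np.float64(2.0629709077264486)]) (array([542.8, 202.8,  71.6]), [np.float64(0.022806793000370758), np.float64(0.02280679300004669)])
B [512.4  59.   76. ] (array([510.7,  54.9,  65.9]), [np.float64(1.495600774394917), np.float64(1.4956007743949442)]) (array([512.6,  57.7,  73.1]), [np.float64(0.28919890540724813), np.float64(0.28919890540648335)])
```

```bash
python3 - <<'E'
from h import *
import cv2
np.set_printoptions(precision=1,suppress=True)
Rp=np.array([[0,0,1],[0,1,0],[-1,0,0]],float)
arm.movep((511.5,56.5,130),Rp)
arm.dwell(0.15)
p=np.array(telemetry.current_ee_pos());R=np.array(telemetry.current_orientation())
im=vision.snapshot("wrist"); cv2.imwrite("pics/w2.png",im[:,:,::-1])
print(p,R,telemetry.current_clock(),telemetry.current_ft_force())
for X in ((512,54,76),(512,59,76)): print(wproj(p,R,X))
E
```

```text
[513.3  58.3 131.7] [[ 0. -0.  1.]
 [ 0.  1.  0.]
 [-1.  0.  0.]] 3.8583 [ 0.4 -0.5  0.1]
(np.float64(316.40058703073845), np.float64(271.9317501096734))
(np.float64(316.39653965565554), np.float64(263.8949788615813))
```

View pics/w2.png

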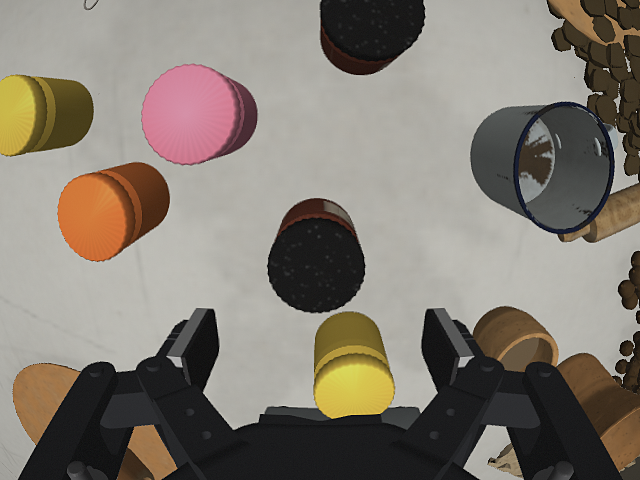

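```bash
cat >> h.py <<'E'
def ft(n=10):
    a=[]
    for _ in range(n):
        arm.dwell(0.03); a.append(telemetry.current_ft_force())
    a=np.array(a); return a.mean(0),a.std(0)
E
python3 - <<'E'
from h import *
np.set_printoptions(precision=2,suppress=True)
P=lambda s:print(s,np.array(telemetry.current_ee_pos()),telemetry.current_width(),round(telemetry.current_clock(),2))
P("now")
print(ft(6))
arm.move_straight((512,58.7,25),max_speed=100)
P("down");print(ft(4))
arm.gripper_to(50,45); P("shut"); print(ft(6))
arm.move_straight((512,58.7,65),max_speed=80); arm.dwell(0.2)
P("up"); print(ft(12)); print(np.array(telemetry.current_torque()))
P("end")
E
```

```text
now [513.06  58.17 131.57] 85.46489808659312 3.86
(array([ 0.16, -0.41, -0.25]), array([0.6 , 0.65, 0.24]))
down [512.49  58.72  25.52] 85.39135261369708 5.26
(array([-0.05,  0.18, -0.07]), array([0.23, 0.74, 0.59]))
shut [511.83  58.79  25.44] 56.11996800307889 5.78
(array([-2.94,  0.22,  5.89]), array([0.28, 0.86, 0.3 ]))
up [511.59  58.61  64.52] 56.35703090647821 6.83
(array([-0.09, -0.1 , -5.65]), array([0.43, 0.56, 0.45]))
[ 0.01  0.04 -0.03]
end [511.99  58.66  64.95] 56.40946473697067 7.22
```

```bash
python3 - <<'E'
from h import *
import cv2
np.set_printoptions(precision=2,suppress=True)
Rp=np.array([[0,0,1],[0,1,0],[-1,0,0]],float)
arm.move_straight((512,58.7,210),max_speed=200)
arm.movep((532,-345,220),Rp); arm.dwell(0.3)
for i in range(2):
    p=np.array(telemetry.current_ee_pos());R=np.array(telemetry.current_orientation())
    im=vision.snapshot("wrist"); cv2.imwrite(f"pics/w3{i}.png",im[:,:,::-1])
    print(p,telemetry.current_clock())
    for X in ((532,-244,100),(532,-204,134)): print(wproj(p,R,X))
    for t in ("cup_home","shaker"): print([(wr["position"],wr["confidence"]) for wr in vision.boxes_of("wrist",t)])
    if i==0: arm.move_straight((532,-300,220),max_speed=120); arm.dwell(0.2)
print(R)
E
```

```text
[ 532.4  -344.19  220.03] 9.95
(np.float64(318.77621636211484), np.float64(94.97335005170783))
(np.float64(318.73699712773623), np.float64(27.87545263489355))
[([-1.2, -93.7, 267.2], 0.83)]
[([3.5, -93.2, 270.8], 0.91)]
[ 531.67 -301.21  220.15] 10.825
(np.float64(319.51949465034056), np.float64(155.25479169162304))
(np.float64(319.3977310571481), np.float64(95.02836306512572))
[([-0.9, -90.0, 281.5], 0.55)]
[([3.3, -88.0, 285.1], 0.87)]
[[ 0.  0.  1.]
 [-0.  1. -0.]
 [-1. -0.  0.]]
```

View pics/w30.png

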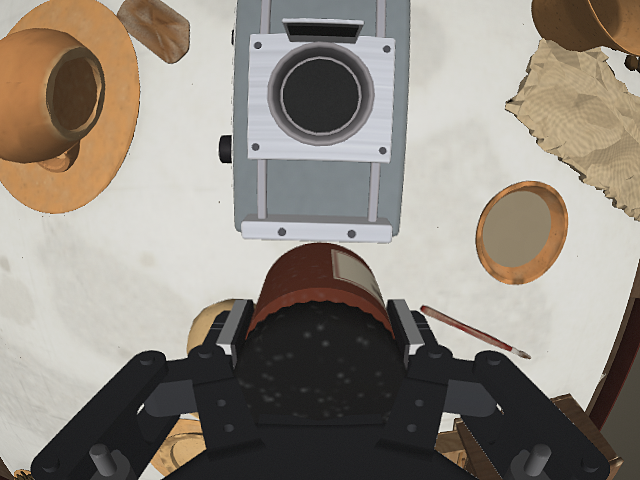

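View pics/w31.png

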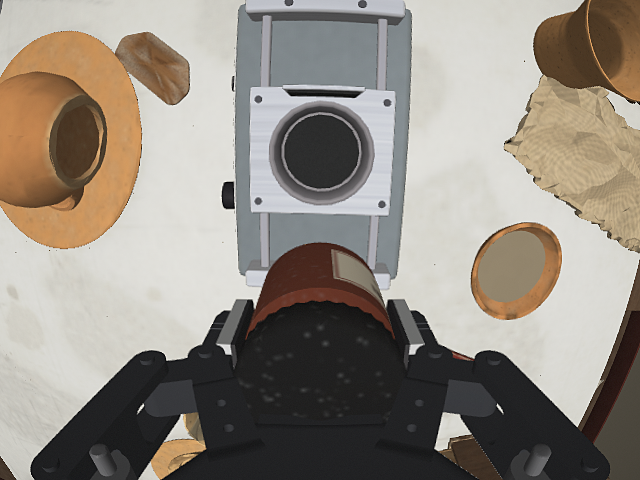

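```bash
python3 - <<'E'
from h import *
import cv2
R=np.array([[0,0,1],[0,1,0],[-1,0,0]],float)
for i,p in enumerate(([532.4,-344.19,220.03],[531.67,-301.21,220.15])):
    p=np.array(p); im=cv2.imread(f"pics/w3{i}.png"); S=4
    z=cv2.resize(im,None,fx=S,fy=S,interpolation=cv2.INTER_CUBIC)
    def circ(c,r,col):
        pts=np.array([wproj(p,R,np.array(c)+[r*np.cos(a),r*np.sin(a),0]) for a in np.linspace(0,2*np.pi,90)])
        cv2.polylines(z,[np.round((pts+.5)*S).astype(int)],True,col,1)
    cx,cy=533.5,-243.5
    circ((cx,cy,100),33.5,(0,255,0)); circ((cx,cy,100),34.5,(0,0,255)); circ((cx,cy,82),30,(255,255,0))
    j=p+[0,0,0]
    circ((j[0],j[1],p[2]-25.4),28.5,(0,255,0)); circ((j[0],j[1],p[2]-25.4+76),28.5,(0,255,255))
    x0,y0=(225,20) if i==0 else (225,78)
    a=z[y0*S:(y0+150)*S, x0*S:(x0+200)*S]; cv2.imwrite(f"pics/o{i}.png",a)
    b=z[230*S:430*S,210*S:430*S]; cv2.imwrite(f"pics/oj{i}.png",cv2.resize(b,(660,600)))
E
```

```text
(no output)
```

View pics/o0.png

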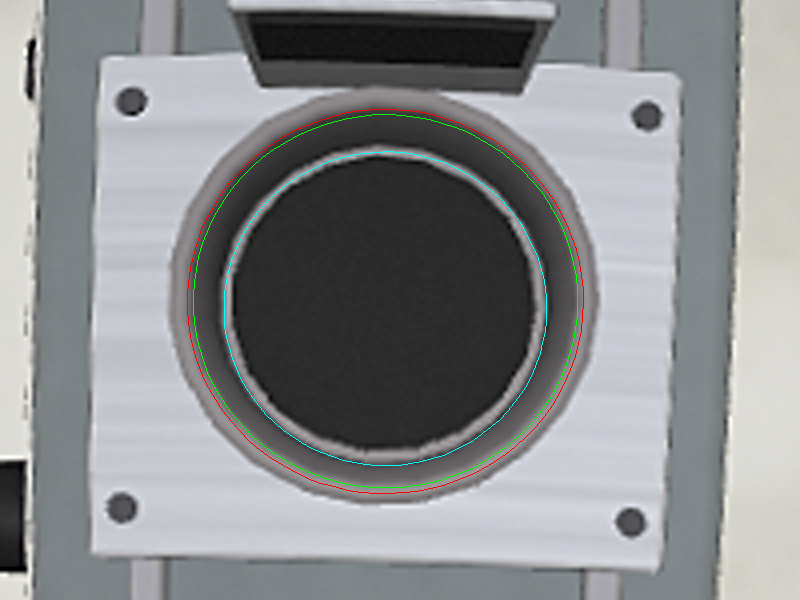

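View pics/o1.png

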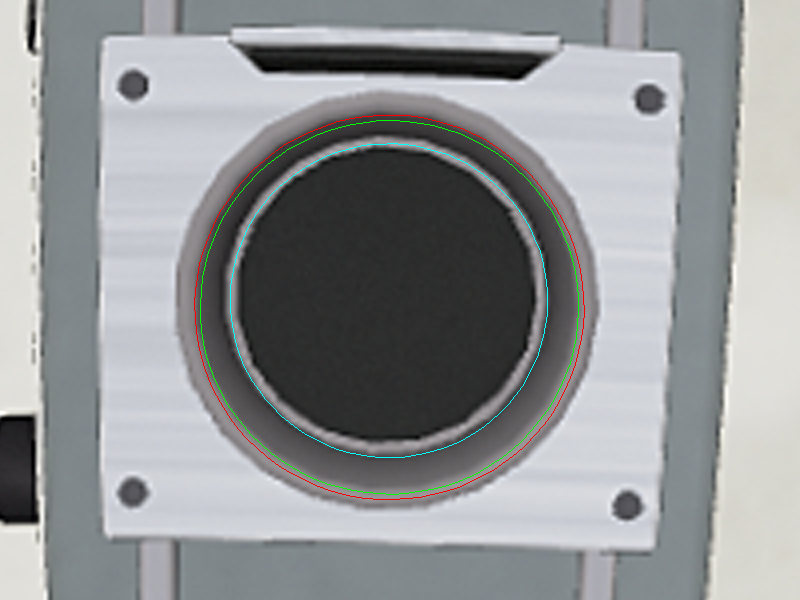

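View pics/oj1.png

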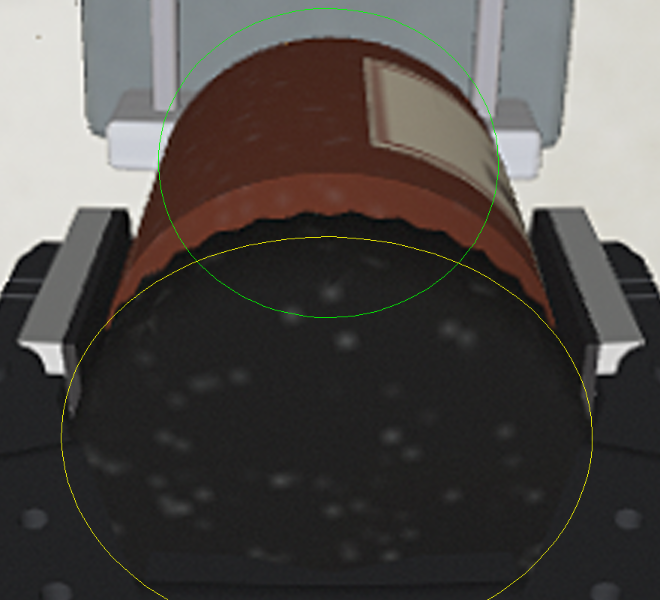

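```bash
python3 - <<'E'
from h import *
import cv2
vision.snapshot
s=vision.snapshot("side"); cv2.imwrite("pics/s2.png",s[:,:,::-1])
cv2.imwrite("pics/s2z.png",cv2.resize(s[200:400,220:420,::-1],None,fx=3,fy=3,interpolation=2))
R=np.array([[0,0,1],[0,1,0],[-1,0,0]],float)
p=np.array([531.67,-301.21,220.15]); im=cv2.imread("pics/w31.png"); S=4
out=[]
for dx,dy,dz in ((0,-3,0),(0,-4,0)):
    z=cv2.resize(im,None,fx=S,fy=S,interpolation=cv2.INTER_CUBIC)
    def circ(c,r,col):
        pts=np.array([wproj(p,R,np.array(c)+[r*np.cos(a),r*np.sin(a),0]) for a in np.linspace(0,2*np.pi,90)])
        cv2.polylines(z,[np.round((pts+.5)*S).astype(int)],True,col,2)
    j=p+[dx,dy,-25.4+dz]
    circ(j,28.5,(0,255,0)); circ(j+[0,0,3],28.5,(0,200,0));circ(j+[0,0,54],28.5,(255,255,0)); circ(j+[0,0,76],28.5,(0,255,255)); circ(j+[0,0,76],26.5,(0,255,255))
    out.append(cv2.resize(z[230*S:430*S,220*S:420*S],(400,400),interpolation=cv2.INTER_AREA))
cv2.imwrite("pics/oj2.png",np.hstack(out))
E
```

```text
(no output)
```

View pics/oj2.png

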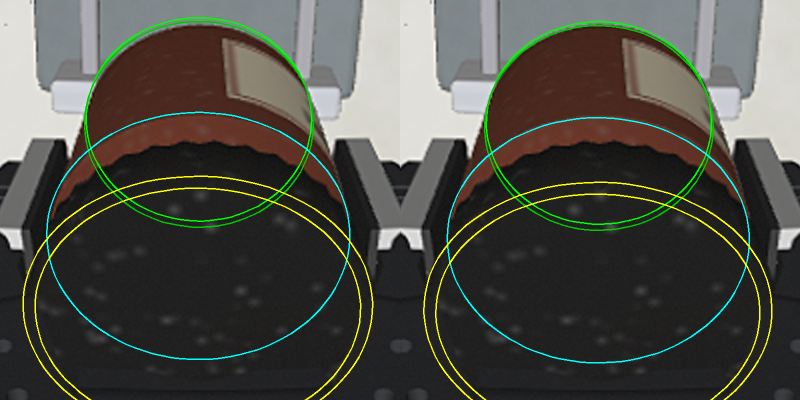

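View pics/s2z.png

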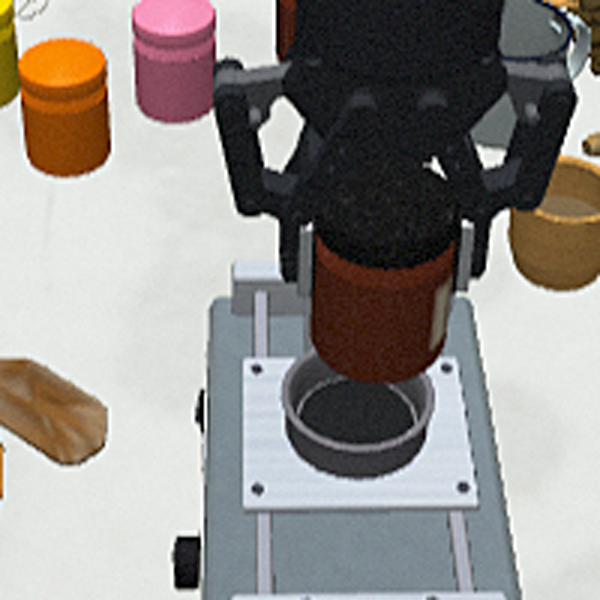

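```bash
python3 - <<'E'
from h import *
import cv2
np.set_printoptions(precision=2,suppress=True)
arm.move_straight((533.2,-238.4,200),max_speed=120)
arm.move_straight((533.2,-238.4,131),max_speed=80); arm.dwell(.2)
p=np.array(telemetry.current_ee_pos());R=np.array(telemetry.current_orientation());print(p,telemetry.current_clock(),telemetry.current_width())
print(ft(5))
w=vision.snapshot("wrist")[:,:,::-1];s=vision.snapshot("side")[:,:,::-1]
cv2.imwrite("pics/w4.png",w)
cv2.imwrite("pics/w4z.png",cv2.resize(w[160:460,160:480],None,fx=2,fy=2,interpolation=2))
cv2.imwrite("pics/s4z.png",cv2.resize(s[250:400,260:420],None,fx=4,fy=4,interpolation=2))
E
```

```text
[ 533.54 -238.48  131.5 ] 12.875 55.65101603809837
(array([-0.05,  0.42, -6.06]), array([0.44, 0.69, 0.28]))
```

View pics/w4z.png

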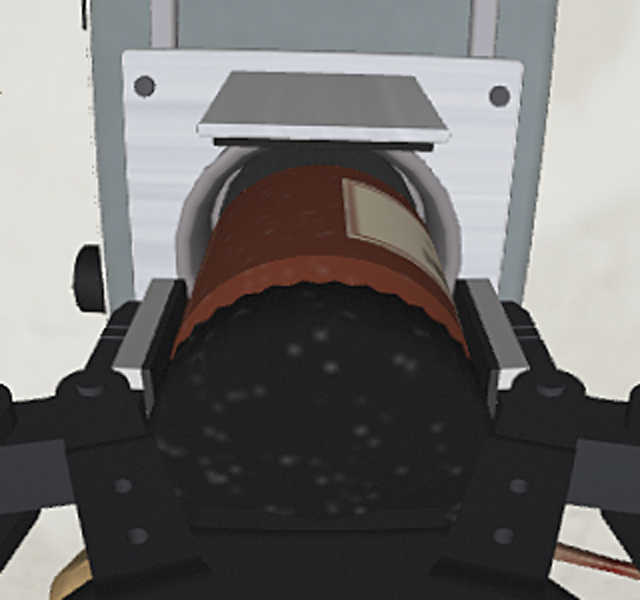

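View pics/s4z.png

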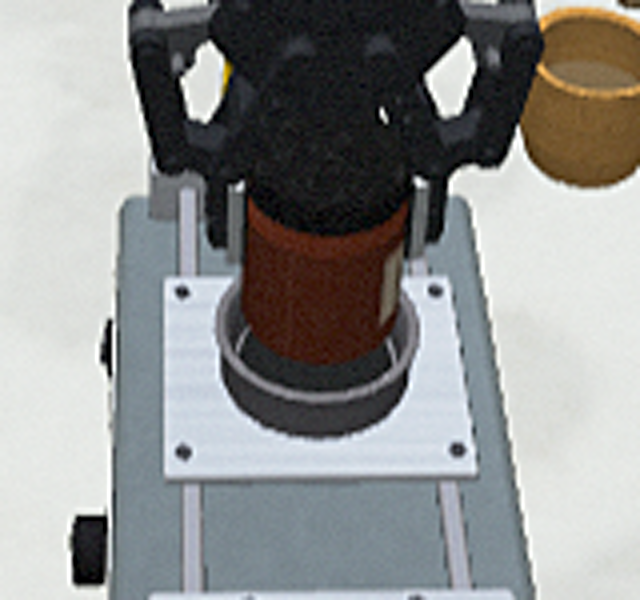

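```bash
python3 - <<'E'
from h import *
np.set_printoptions(precision=1,suppress=True)
f=lambda x,y:(260+x/4,250+y/4)
print("jar front bottom",atz("side",*f(323,362),106.1),atz("side",*f(323,362),108))
print("rim front outer",atz("side",*f(316,405),100),"inner",atz("side",*f(316,393),100))
print("rim L,R",atz("side",*f(214,340),100),atz("side",*f(420,340),100))
c=vision.get_calibration("side"); F=240/np.tan(np.radians(c["fovy"]/2))
def pr(X):
    q=c["R"]@np.array(X)+c["t"]; u,v=c["cx"]+F*q[0]/q[2],c["cy"]+F*q[1]/q[2]; return (u-260)*4,(v-250)*4
print("jar L,R at mid", [pr((533.5+s*28.5,-242.5,120)) for s in(-1,1)],"cup",[pr((533.2+s*38,-242.4,100)) for s in(-1,1)])
E
```

```text
jar front bottom [ 533.3 -267.5  106.1] [ 533.1 -269.3  108. ]
rim front outer [ 529.9 -282.   100. ] inner [ 530.3 -276.4  100. ]
rim L,R [ 495.7 -249.4  100. ] [ 570.3 -252.3  100. ]
jar L,R at mid [(np.float64(239.79486909440334), np.float64(285.78541932747453)), (np.float64(397.700358660014), np.float64(281.6173010435484))] cup [(np.float64(211.71362367387246), np.float64(325.979919716744)), (np.float64(419.12904707514053), np.float64(320.26212582966537))]
```

```bash
cat > desc.py <<'E'
from h import *
import sys
np.set_printoptions(precision=2,suppress=True)
def descend(x,y,z,zend,base,step=1.5,fzlim=6,flat=6,k=0.12):
    while z>zend:
        z-=step
        arm.move_straight((x,y,z),max_speed=20)
        f,_=ft(4); d=f-base; p=np.array(telemetry.current_ee_pos())
        print(round(telemetry.current_clock(),1),"cmd",np.array([x,y,z]),"act",p,"dF",d)
        if d[2]>fzlim or np.hypot(d[0],d[1])>flat: print("STOP"); break
        for i in (0,1):
            if abs(d[i])>1.5:
                s=np.clip(k*d[i],-.5,.5)
                if i==0:x+=s
                else:y+=s
    return x,y,z
E
python3 - <<'E'
from desc import *
arm.move_straight((532.6,-239.8,131),max_speed=30)
b,_=ft(8); print(b)
descend(532.6,-239.8,131,112,b)
E
```

```text
[-0.23 -0.15 -5.99]
14.0 cmd [ 532.6 -239.8  129.5] act [ 532.57 -239.81  129.47] dF [0.57 0.59 0.33]
14.4 cmd [ 532.6 -239.8  128. ] act [ 532.61 -239.81  128.  ] dF [ 0.06 -0.07  0.19]
14.8 cmd [ 532.6 -239.8  126.5] act [ 532.61 -239.82  126.52] dF [0.05 0.05 0.1 ]
15.2 cmd [ 532.6 -239.8  125. ] act [ 532.62 -239.79  125.01] dF [0.13 0.19 0.28]
15.6 cmd [ 532.6 -239.8  123.5] act [ 532.61 -239.82  123.5 ] dF [ 0.44 -0.13  0.23]
16.0 cmd [ 532.6 -239.8  122. ] act [ 532.61 -239.83  122.  ] dF [0.42 0.38 0.07]
16.3 cmd [ 532.6 -239.8  120.5] act [ 532.6  -239.81  120.5 ] dF [0.55 0.57 0.11]
16.7 cmd [ 532.6 -239.8  119. ] act [ 532.6  -239.8   118.99] dF [-0.    0.03 -0.06]
17.1 cmd [ 532.6 -239.8  117.5] act [ 532.59 -239.81  117.48] dF [0.23 0.04 0.34]
17.5 cmd [ 532.6 -239.8  116. ] act [ 532.64 -239.81  116.01] dF [0.05 0.44 0.28]
17.9 cmd [ 532.6 -239.8  114.5] act [ 532.61 -239.8   114.49] dF [-0.33  0.47 -0.1 ]
18.3 cmd [ 532.6 -239.8  113. ] act [ 532.6  -239.83  112.99] dF [0.17 0.09 0.17]
18.6 cmd [ 532.6 -239.8  111.5] act [ 532.61 -239.8   111.49] dF [ 0.09  0.05 -0.03]
```

```bash
python3 - <<'E'
from desc import *
b=np.array([0.,0.1,-5.9])
descend(532.6,-239.8,111.5,104.5,b,step=0.75,fzlim=5.5,flat=6)
E
```

```text
19.0 cmd [ 532.6  -239.8   110.75] act [ 532.63 -239.8   110.76] dF [ 0.38 -0.11  0.53]
19.4 cmd [ 532.6 -239.8  110. ] act [ 532.61 -239.82  110.03] dF [-0.27 -0.28 -0.24]
19.8 cmd [ 532.6  -239.8   109.25] act [ 532.57 -239.8   109.23] dF [ 0.55 -0.37 -0.02]
20.2 cmd [ 532.6 -239.8  108.5] act [ 532.65 -239.78  108.5 ] dF [-0.4  -0.41 -0.15]
20.6 cmd [ 532.6  -239.8   107.75] act [ 532.64 -239.8   107.76] dF [-0.14 -0.13 -0.21]
20.9 cmd [ 532.6 -239.8  107. ] act [ 532.71 -239.86  107.1 ] dF [-0.12  0.01  1.18]
21.3 cmd [ 532.6  -239.8   106.25] act [ 532.69 -239.91  106.42] dF [-0.47  0.1   4.31]
21.7 cmd [ 532.6 -239.8  105.5] act [ 532.72 -239.91  105.69] dF [-1.14  0.49  7.13]
STOP
```

```bash
python3 - <<'E'
from h import *
import cv2
np.set_printoptions(precision=2,suppress=True)
arm.gripper_to(62); print(ft(4)); arm.gripper_to(85); print(ft(4),telemetry.current_width(),telemetry.current_ee_pos())
arm.move_straight((532.6,-239.8,250),max_speed=120); arm.dwell(.1)
p=np.array(telemetry.current_ee_pos())
w=vision.snapshot("wrist")[:,:,::-1];s=vision.snapshot("side")[:,:,::-1]
print(p,telemetry.current_clock(),ft(5))
cv2.imwrite("pics/w5.png",w); cv2.imwrite("pics/s5.png",s)
cv2.imwrite("pics/s5z.png",cv2.resize(s[220:420,240:440],None,fx=3,fy=3,interpolation=2))
E
```

```text
(array([0.14, 0.2 , 0.01]), array([0.38, 0.32, 0.22]))
(array([ 0.49,  0.07, -0.32]), array([0.21, 0.49, 0.43])) 85.00681582408454 [ 532.59 -239.81  105.5 ]
[ 532.2  -239.63  249.24] 24.125 (array([-0.17, -0.07,  0.23]), array([0.56, 0.25, 0.59]))
```

View pics/w5.png

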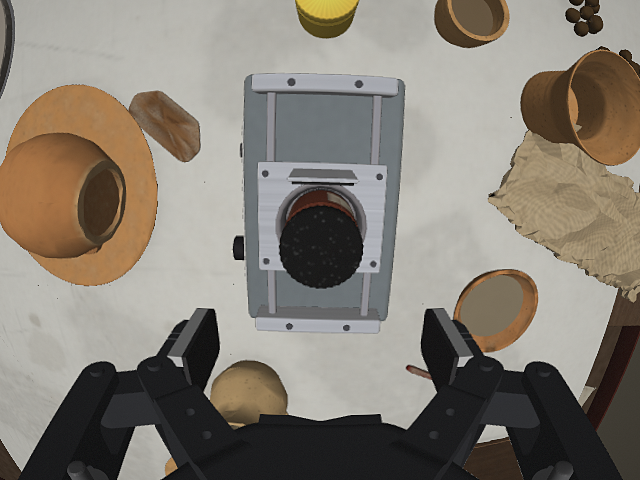

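View pics/s5z.png

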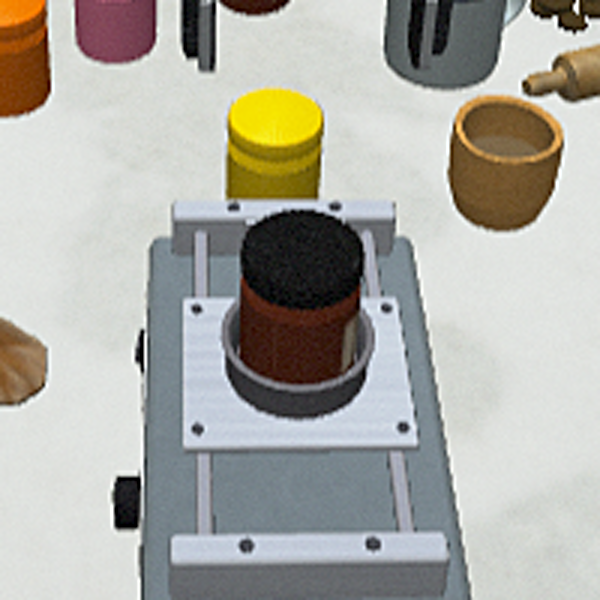

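```bash
python3 - <<'E'
from h import *
import cv2
s=cv2.imread("pics/s5.png");w=cv2.imread("pics/w5.png");S=4
c=vision.get_calibration("side"); F=240/np.tan(np.radians(c["fovy"]/2))
def pr(X):
    q=c["R"]@np.array(X)+c["t"]; return c["cx"]+F*q[0]/q[2],c["cy"]+F*q[1]/q[2]
R=np.array([[0,0,1],[0,1,0],[-1,0,0]],float);p=np.array([532.2,-239.63,249.24])
zs=cv2.resize(s,None,fx=S,fy=S,interpolation=2);zw=cv2.resize(w,None,fx=S,fy=S,interpolation=2)
for cc,r,col in (((533.2,-243,156.8),28.5,(0,255,255)),((533.2,-243,100),38,(0,0,255)),((533.2,-243,100),33.5,(0,255,0))):
    for z,f in ((zs,pr),(zw,lambda X:wproj(p,R,X))):
        pts=np.array([f(np.array(cc)+[r*np.cos(a),r*np.sin(a),0]) for a in np.linspace(0,2*np.pi,90)])
        cv2.polylines(z,[np.round((pts+.5)*S).astype(int)],True,col,1)
a=zs[280*S:370*S,300*S:400*S];b=zw[160*S:300*S,245*S:395*S]
cv2.imwrite("pics/f5.png",np.hstack([cv2.resize(a,(400,360)),cv2.resize(b,(386,360))]))
E
```

```text
(no output)
```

View pics/f5.png

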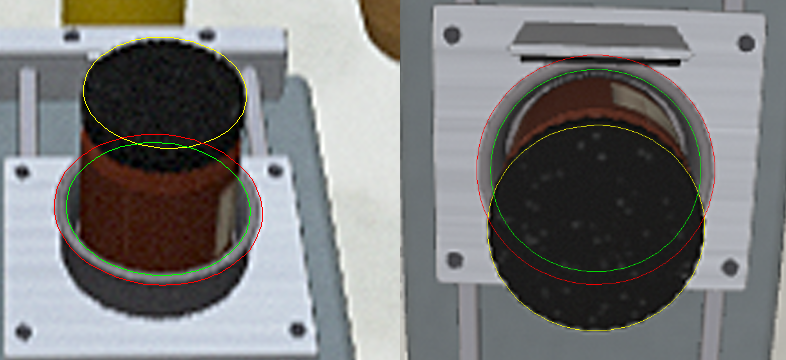

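```bash
python3 - <<'E'
from h import *
arm.dwell(0.3); arm.sign_off(); print(telemetry.current_clock())
E
```

```text
the job is handed in; nothing more can be done
the job is handed in; nothing more can be done
```

The full jar is standing upright in the shaker cup, down on its floor, and the job is handed in at about 24.5 s of the 64 s allowed.

- **Which jar:** I lifted the dark jar standing at about (512, 55). It weighed about 5.7 to 6 N (about 0.6 kg). If that were the nearly empty jar, the full one would have to be over 1.1 kg, which breaks the 0.7 kg limit, so it is the full one. I did not need to lift or touch the other jar, and I never went near the bystanders.
- **Placing:** I found the cup in the pictures at about (533, -243). Feeling the force, I lowered the jar in with no sideways contact. It met the sprung floor at an underside height of about 82 mm, as the text gives. I pressed to about 7 N upward, roughly the jar's own weight, then let go and backed off.
- **Last checks:** After release the force read about zero. In the last side and wrist pictures the lid rim matched an upright, seated jar, with its top at about 157 mm. I didn't take a final picture of the other jar and the bystanders.
- **Disagreements:** The cameras differed by 2 to 4 mm on where things stood. The jar also sat about 4 mm off-centre along the pads. I allowed for both before lowering it.

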